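# Hang the display frame on the stand's two hooks

## Robot

A 6-joint arm with a two-finger parallel gripper is mounted at the origin on the work surface. World frame = base frame: x ahead of the robot, y to its left, z up, the work surface at z = 0. Lengths are in mm, angles in rad, forces in N, time in s.
With the tool pointing down it reaches from about 400 to 925 mm from the base axis. Payload 12.5 kg.
Tool frame: the origin (TCP) lies at the centre of the arm's flange, where the gripper is bolted on; the fingertips stand 190 mm ahead of it and the grasp point (between the pads) lies 171 mm ahead of it; z points along the fingers, y is the line along which they close (so a half turn about z gives the same grasp; the last joint's range is limited). The gripper opens to 95 mm and grips with 3 to 60 N. Pads are 20 mm wide; open, the fingers measure 119 mm over their backs; the gripper's body (75 mm by 180 mm) begins 59 mm behind the grasp point.
Start: joints at [-1.402, 0.491, 1.559, -0, 1.092, -0.106], TCP at [169.616, -601.544, 404.761] pointing down, gripper open.
Joint ranges: [-3.1, 3.1], [-0.84, 2.19], [0.05, 2.79], [-1.13, 4.28], [0.06, 2.93], [-2.69, 2.69]. Speed limits (rad/s): [2.22, 2.22, 2.79, 3.14, 3.14, 3.14].

## Interface

Orientations are given as [roll, pitch, yaw] about the fixed x, y, z axes, in that order (R = Rz(yaw) Ry(pitch) Rx(roll)).
In Python, from cell import env, read_camera, search_frame, cut_out gives the robot as it stands. The module is installed in compiled form; this text tells all that it offers.
- The arm moves only by the tool move_arm, never from a script. Its argument "commands" is a list of rows, each a list of 3 entries, a list of its own where there are three numbers: the shift along the world's x, y, z normalised to -1 to 1, where 1 is 0.03 m, then the turn about the world's z normalised to -1 to 1, where 1 is 0.08 rad, then the opening, from -1 (shut) to 1 (fully open), so that 0 is half open. A call has 1 to 20 rows; each row shifts and turns the commanded pose from where the row before left it; what a row does not reach is not made up. A row lasts 1/12 s, in which the tool goes at most 41.7 mm and 7.16 degrees, less where a joint would pass 70% of its speed; a pose out of reach is approached as far as the arm can. A call with a number of a shift or a turn outside -1 to 1 is refused whole. A call with a gripper value outside its range is refused whole. The fingers move at their own pace and stop on an object; the grip force is fixed at half the most. Time passes only in rows, so rows that do not move let the fingers close. It gives the time, the measured TCP pose, the force, the opening and the grip force at its end, in the units of the state.
- env.state(): the state, without advancing time (a new reading comes with each control period).
- read_camera(name): name is "side" or "top"; returns a dict with "image" (420x560x3 uint8, red, green, blue), "fx", "fy", "cx", "cy" (pixels), "D" ([k1, k2, p1, p2, k3] as OpenCV has them; the pictures are not rectified), "rvec" (rotation vector, rad) and "tvec" (3), from world to camera coordinates, as OpenCV has them. Camera axes: x right, y down, z forward; pixel columns grow to the right and rows downward; lengths in mm; the calibration is good to about 2 mm. A picture is of the moment at which its call begins. There is no depth.
- env.job_done(): hands the job in; it is judged then, once.
Trained networks look in a picture, given as the dict that the camera call returned (one of the last four; its "shot" number tells which), for a name from the list of things; names that differ only in an ending like _2 or _b are one class to them, and where a whole thing is asked for, a point or a joint stands for the part that bears it (a point fixed in the world has none). Each returns a list of dicts, best first, with "confidence" (0 to 1); they miss things now and then, are a little off and sometimes report something else, mostly with a low value. They report only what shows in the picture. A call takes as long as a camera call.
- search_frame(thing, picture): "at" ([column, row] in pixels, amid what is visible of it).
- cut_out(thing, picture): "region" (420x560 bool, what is visible of it) and "at" ([column, row] in pixels, amid what is visible of it).
The state is a dict: "t": time; "joints": joint angles; "qvel": joint speeds; "tau": joint torques, N m; "eef_pos": TCP position; "tcp_rot": TCP orientation; "ft_force": force on the tool from outside, world axes, zero at the start; "moment": the same for the moment, N m; "opening": opening from 0.0 (shut) to 1.0 (fully open); "grip_force": force on a finger pad.
Only numpy, scipy, OpenCV 4.12 (cv2) and the standard library are available. Lean on these libraries where they do the work, as an engineer would, in place of code of your own. Each camera call takes 0.05 s, during which the arm holds its last target. There are 200 camera calls.

## Task

Take the empty wooden display frame out of its slotted rack and hang it on the two steel hooks of the table stand, with both hooks fully home in the two notches under its top rail. The hook bar has been clamped on the stand by hand, a little off to one side and up or down, so feel for the notches gently, without forcing the frame against the hooks, and make sure that the frame bears on both hooks before you let it go. Leave the thread cone, the tape roll and the book where they are.

Things in the scene. Friction and masses are not known exactly. Their poses are not given: they have to be found in the camera images.
- frame: open rectangular frame of pale wood, no panel: 280 mm wide (y) x 16 mm thick (x) x 150 mm high (z), rails 24 mm wide, 0.2 to 0.4 kg. Origin: centre of its underside; z up along it, x square to its plane, y along its rails. Starts upright in the rack. A 4 mm brass rod crosses the opening 62 mm above the underside. Front and back are alike
- frame_top (a point): middle of the top face of the frame's top rail, 150 mm above its underside. Best gripped here from above, across the 16 mm thickness. The rail's plain lower edge is 24 mm below this point
- notch_left (a point): middle of the roof of the frame's notch at y = +95 mm, 134 mm above the underside. The two notches are cut up into the lower edge of the top rail, from the opening: 16 mm wide along y, 8 mm deep, right through the thickness
- notch_right (a point): the same for the notch at y = -95 mm
- rack: fixed low plywood rack, 110 x 220 mm, 36 mm high: a slot along y, 18.5 mm wide with its floor 10 mm above the table, in which the frame's bottom rail stands. Origin: centre of its underside; z up, y along the slot. Lift the frame straight up out of it
- stand: fixed wooden stand: base board 130 x 300 mm, 16 mm thick, two posts carrying a steel bar (hookbar) with two upturned hooks. Origin: on the table, below the middle of the hooks' line; x points to the back (posts), y along the bar, z up. This pose does NOT tell where the bar is: it is clamped up to 12 mm to either side (y) and 6 mm up or down (z) of its middle setting
- hook_mid_left (a point): where the left hook's seat would be with the bar at its middle setting: 95 mm to +y, 175 mm above the table; the true hook is off by up to 12 mm in y and 6 mm in z. A hook is 10 mm wide (y): level arm 6 mm thick (its top is the seat), a tip at its front (-x) end rising 12 mm above the seat, an upright at its back rising 16 mm
- hook_mid_right (a point): the same for the right hook, 95 mm to -y; both hooks shift together. The trough between tip and upright is 22 mm wide, x = -11 to +11 mm from this point; the tip's front face is at x = -17 mm. To hang: from the front (-x), parallel to the bar, pass the frame's top rail over the tips, which go through its opening, then lower it into the troughs
- bar_mid (a point): middle of the flat bar that joins the uprights (middle setting), 107 mm above the table, 8 mm thick, 22 mm high; above it the space between the uprights is open. With notches not over the hooks the rail lies on the seats 8 mm too high; slid sideways it drops home where they meet (3 mm play each way). Hooks are rigid: over 25 N between frame and hooks is forcing
- thread_cone: dark thread cone standing on its base, 58 mm across, 112 mm high, beyond the work; leave alone. Origin: centre of its underside
- tape_roll: pale tape roll lying flat, 90 mm across, 25 mm high, beyond the work; leave alone. Origin: centre of its underside
- book: book lying flat, 114 x 170 x 28 mm, beyond the work; leave alone. Origin: centre of its underside

How it is judged:
By the outcome, as a careful person would: the job done as asked, in the order asked, and still so for the second after the job is handed in, with the robot touching nothing.
It also fails if it takes over 72 s, if anything falls off the work surface, if the arm or the gripper's body presses on something with over 40 N, if the wrist force passes 120 N, or if a joint passes its speed limit or range.

## Working session

There is one attempt and no reset: what is moved stays moved. The work goes in short steps, Python scripts to look and compute and a tool call to move; the robot and the scene stay as the last step left them, time stands still between calls to the robot, and variables do not carry over. Pictures are saved under pics/ and viewed, at most 10 in all, crops included, and the job is handed in when it is done.

Besides the shell and the picture viewer there is one more tool, called as name(argument=value, ...), one argument or row to a line, values as JSON. move_arm: Moves the arm, as the interface text tells. Its arguments: {"type":"object","properties":{"commands":{"type":"array","items":{"type":"array"}}},"required":["commands"]}

```bash
mkdir -p pics; cat > h.py <<'E'
import numpy as np, cv2
from cell import env, read_camera, search_frame, cut_out
def K(p): return np.array([[p["fx"],0,p["cx"]],[0,p["fy"],p["cy"]],[0,0,1.]])
def ray(p,uv):
    n=cv2.undistortPoints(np.array([[uv]],float),K(p),np.array(p["D"],float))[0,0]
    R=cv2.Rodrigues(np.array(p["rvec"],float))[0]; t=np.array(p["tvec"],float).ravel()
    return -R.T@t, R.T@np.array([n[0],n[1],1.])
def atz(p,uv,z):
    o,d=ray(p,uv); return o+d*(z-o[2])/d[2]
def proj(p,X):
    return cv2.projectPoints(np.array(X,float).reshape(-1,3),np.array(p["rvec"],float),np.array(p["tvec"],float),K(p),np.array(p["D"],float))[0][:,0]
def tri(obs):
    A=np.zeros((3,3));b=np.zeros(3)
    for p,uv in obs:
        o,d=ray(p,uv);d/=np.linalg.norm(d);M=np.eye(3)-np.outer(d,d);A+=M;b+=M@o
    return np.linalg.solve(A,b)
def save(p,n): cv2.imwrite("pics/"+n,p["image"][:,:,::-1])
E
python3 - <<'E'
from h import *
s=env.state();print(s)
P={n:read_camera(n) for n in("top","side")}
ims=[]
for n,p in P.items():
    save(p,n+"0.png"); print(n,ray(p,(280,210)))
    for th in("frame","rack","stand","frame_top","notch_left","notch_right","thread_cone","tape_roll","book"):
        print(n,th,[(np.round(d["at"]),round(d["confidence"],2)) for d in search_frame(th,p)[:3]])
E
```

```text
{'t': 0.0, 'joints': array([-1.40157768e+00,  4.91554791e-01,  1.55944953e+00,  3.17260999e-05,
        1.09169873e+00, -1.05610240e-01]), 'qvel': array([-0.00026932,  0.00122135, -0.00019219,  0.00164413, -0.00142945,
        0.00122603]), 'tau': array([-1.59895280e-03, -6.12655878e+01, -2.58182448e+01,  6.92019006e-02,
        4.82033542e-02, -7.17200328e-05]), 'eef_pos': array([ 169.62614316, -601.50634519,  404.16456618]), 'tcp_rot': array([-3.14049140e+00, -1.45033189e-04,  2.74814168e-01]), 'ft_force': array([ 0.04333701, -0.04523651, -0.19620097]), 'moment': array([ 0.01343805, -0.00025833, -0.02091268]), 'grip_force': 0.0, 'opening': 1.0011253371365634}
top (array([ 480.54057024,  -18.98189039, 1162.97867371]), array([ 0.11776867,  0.01691534, -0.99292969]))
top frame [(array([179., 249.]), 0.78)]
top rack [(array([197., 251.]), 0.97)]
top stand [(array([367., 261.]), 0.78)]
top frame_top [(array([182., 251.]), 0.59)]
top notch_left [(array([183., 247.]), 0.89)]
top notch_right [(array([187., 251.]), 0.74), (array([300., 160.]), 0.49)]
top thread_cone [(array([299., 162.]), 0.62), (array([183., 250.]), 0.32)]
top tape_roll [(array([380., 149.]), 0.87), (array([299., 161.]), 0.72)]
top book [(array([169., 153.]), 0.83), (array([365., 260.]), 0.66)]
side (array([260.52288931, 510.25318597, 753.59185756]), array([ 0.39719446, -0.57429311, -0.71591243]))
side frame [(array([253., 317.]), 0.74), (array([360., 212.]), 0.18)]
side rack [(array([271., 337.]), 0.63)]
side stand [(array([360., 213.]), 0.58)]
side frame_top [(array([255., 315.]), 0.96)]
side notch_left [(array([256., 313.]), 0.8)]
side notch_right [(array([253., 319.]), 0.87)]
side thread_cone [(array([252., 205.]), 0.97)]
side tape_roll [(array([282., 166.]), 0.9), (array([360., 216.]), 0.2)]
side book [(array([154., 298.]), 0.82)]
```

View pics/top0.png

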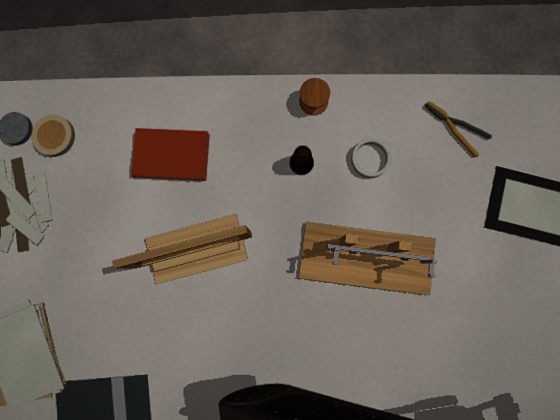

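View pics/side0.png

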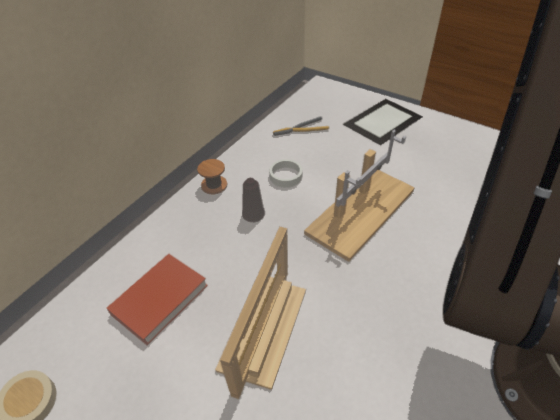

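```bash
cat > fit.py <<'E'
from h import *
from scipy.optimize import minimize
def frame_px(P,q,z0=10):
    x,y,a=q; c,s=np.cos(a),np.sin(a); m=np.zeros((420,560),np.uint8)
    for (y0,y1,h0,h1) in((-140,140,126,150),(-140,140,0,24),(-140,-116,0,150),(116,140,0,150)):
        X=np.array([[u,v,w] for u in(-8,8) for v in(y0,y1) for w in(h0+z0,h1+z0)],float)
        X[:,:2]=X[:,:2]@np.array([[c,s],[-s,c]])+[x,y]
        cv2.fillConvexPoly(m,cv2.convexHull(np.round(proj(P,X)*16).astype(np.int32)),1,shift=4)
    return m>0
E
python3 - <<'E'
from fit import *
P={n:read_camera(n) for n in("top","side")}
M={n:cut_out("frame",p)[0]["region"] for n,p in P.items()}
# seed from top mask
p=P["top"];e=cv2.minAreaRect(np.argwhere(M["top"])[:,::-1].astype(np.float32));print(e,[m.sum() for m in M.values()])
c=atz(p,e[0],130)
def cost(q,ns=("top","side")):
    r=0
    for n in ns:
        m=frame_px(P[n],q); r-= (m&M[n]).sum()/(m|M[n]).sum()
    return r
for ns in(("top","side"),("top",),("side",)):
    best=min((minimize(cost,[c[0]+dx,c[1],a],args=(ns,),method="Nelder-Mead",options=dict(initial_simplex=[[c[0]+dx,c[1],a],[c[0]+dx+15,c[1],a],[c[0]+dx,c[1]+15,a],[c[0]+dx,c[1],a+.1]])) for a in(.1,.25,.4,-.2) for dx in (0,)),key=lambda r:r.fun)
    print(ns,best.x,best.fun)
for n in("stand","rack"):
    m=cut_out(n,p)[0]["region"];r=cv2.minAreaRect(np.argwhere(m)[:,::-1].astype(np.float32));print(n,r)
    for b in cv2.boxPoints(r): print(np.round(atz(p,b,16 if n=="stand" else 36)))
t=cv2.resize(P["top"]["image"][212:302,290:445],None,fx=5,fy=5,interpolation=cv2.INTER_CUBIC)
s=cv2.resize(P["side"]["image"][120:262,300:430],None,fx=4.2,fy=4.2,interpolation=cv2.INTER_CUBIC)
cv2.imwrite("pics/t1.png",np.clip(t[:,:,::-1]*1.6,0,255));cv2.imwrite("pics/s1.png",np.clip(s[:,:,::-1]*1.4,0,255))
E
```

```text
((181.93637084960938, 248.36293029785156), (16.28916358947754, 142.81976318359375), 75.22544860839844) [np.int64(1983), np.int64(4003)]
('top', 'side') [5.27456278e+02 2.01440501e+02 2.68039981e-01] -1.7919768117932027
('top',) [5.27244957e+02 2.02938102e+02 2.66966723e-01] -0.9285373987613149
('side',) [5.27132940e+02 2.01118882e+02 2.63475588e-01] -0.8794825238311393
stand ((366.9191589355469, 258.119873046875), (133.86605834960938, 59.151119232177734), 7.431407928466797)
[459. -37.  16.]
[593. -55.  16.]
[ 551. -359.   16.]
[ 419. -337.   16.]
rack ((195.61050415039062, 248.58551025390625), (48.14990997314453, 96.0483169555664), 74.60444641113281)
[552. 312.  36.]
[609. 101.  36.]
[504.  72.  36.]
[447. 280.  36.][ WARN:0@2.215] global loadsave.cpp:1063 imwrite_ Unsupported depth image for selected encoder is fallbacked to CV_8U.
```

View pics/t1.png

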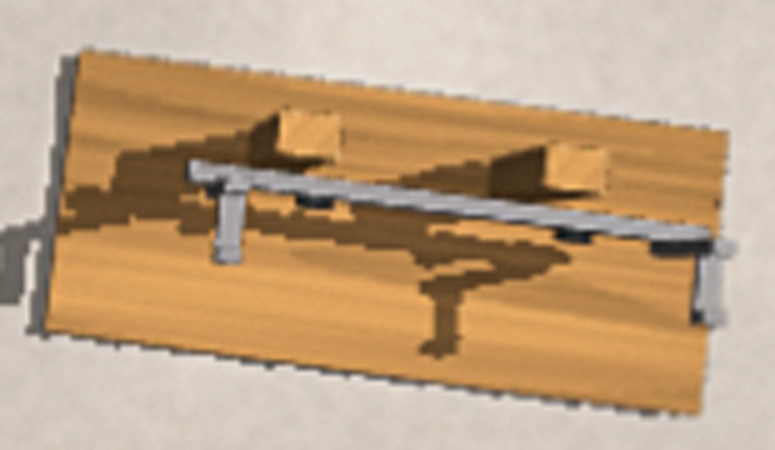

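View pics/s1.png

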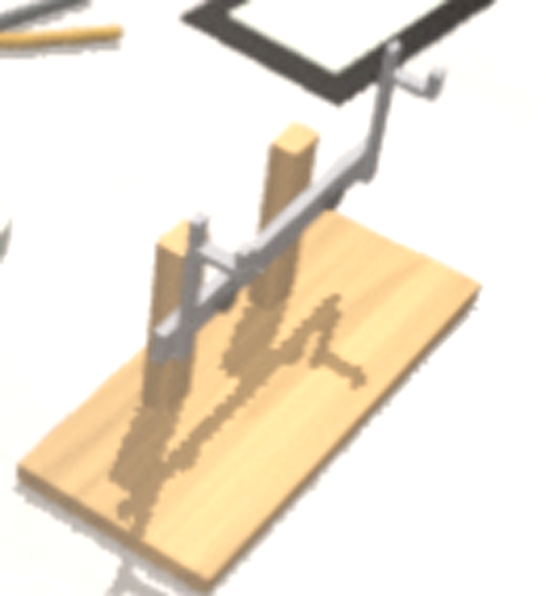

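```bash
cat > st.py <<'E'
from h import *
P={n:read_camera(n) for n in("top","side")}
t=lambda u,v:(P["top"],(290+(u-2)/5,212+(v-2)/5)); s=lambda u,v:(P["side"],(300+(u-1.6)/4.2,120+(v-1.6)/4.2))
C=np.array([atz(*t(*c),16) for c in((82,50),(728,132),(700,412),(45,330))]);print(np.round(C))
f=lambda v:np.arctan2(-v[0],v[1])
print("yaw",f(C[0]-C[1]),f(C[3]-C[2]),"len",np.linalg.norm(C[0]-C[1]),np.linalg.norm(C[3]-C[2]),np.linalg.norm(C[0]-C[3]))
for n,a,b in(("L tip",(228,257),(245,251)),("R tip",(711,319),(437,74)),("L upr",(232,182),(199,220)),("R upr",(724,245),(394,46))):
    X=tri([t(*a),s(*b)]);print(n,X,"at187",atz(*t(*a),187),[proj(p,X)[0]-uv for p,uv in(t(*a),s(*b))])
E
python3 st.py
```

```text
[[ 589.  -59.   16.]
 [ 550. -354.   16.]
 [ 423. -337.   16.]
 [ 462.  -41.   16.]]
yaw -0.13311244421923515 -0.13042518832753203 len 298.01623887477876 298.5792574436587 128.6342494193255
L tip [ 492.45400061 -109.51502479  178.10147629] at187 [ 492.51276015 -108.63070718  187.        ] [array([0.03566919, 0.08626982]), array([-0.08841218, -0.00910935])]
R tip [ 466.98218254 -297.63474501  178.17860592] at187 [ 467.30838422 -295.06465523  187.        ] [array([0.04162119, 0.10628926]), array([-0.09705001, -0.00571144])]
L upr [ 520.37812752 -111.40263073  184.09508202] at187 [ 521.45514563 -110.63531371  187.        ] [array([0.2644102 , 0.61598573]), array([-0.62676754, -0.06943868])]
R upr [ 495.35782844 -302.39527433  183.22498096] at187 [ 495.74188208 -301.13866958  187.        ] [array([0.09241629, 0.22776889]), array([-0.20619607, -0.01331378])]
```

move_arm(
  commands=[
    [[0.6, 1, 0.1], 1, 1],
    [[0.6, 1, 0.1], 1, 1],
    [[0.6, 1, 0.1], 1, 1],
    [[0.6, 1, 0.1], 1, 1],
    [[0.6, 1, 0.1], 1, 1],
    [[0.6, 1, 0.1], 1, 1],
    [[0.6, 1, 0.1], 1, 1],
    [[0.6, 1, 0.1], 1, 1],
    [[0.6, 1, 0.1], 1, 1],
    [[0.6, 1, 0.1], 1, 1],
    [[0.6, 1, 0.1], 1, 1],
    [[0.6, 1, 0.1], 1, 1],
    [[0.6, 1, 0.1], 1, 1],
    [[0.6, 1, 0.1], 1, 1],
    [[0.6, 1, 0.1], 1, 1],
    [[0.6, 1, 0.1], 1, 1],
    [[0.6, 1, 0.1], 1, 1],
    [[0.6, 1, 0.1], 1, 1],
    [[0.6, 1, 0.1], 1, 1],
    [[0.6, 1, 0.1], 0.54, 1],
  ],
)

```text
t: 3.07
eef_pos: [530.2, 0.3, 465.1]
tcp_rot: [3.141, 0.0, 1.843]
ft_force: [0.2, -0.5, 0.1]
opening: 1.002
grip_force: 0.0
```

move_arm(
  commands=[
    [[0, 1, 0], 0, 1],
    [[0, 1, 0], 0, 1],
    [[0, 1, 0], 0, 1],
    [[0, 1, 0], 0, 1],
    [[0, 1, 0], 0, 1],
    [[0, 0.9, 0], 0, 1],
    [[0, 0.8, -0.2], 0, 1],
    [[0, 0, -0.2], 0, 1],
    [[0, 0, 0], 0, 1],
    [[0, 0, 0], 0, 1],
  ],
)

```text
t: 3.9
eef_pos: [529.6, 199.1, 452.5]
tcp_rot: [-3.141, 0.0, 1.838]
ft_force: [0.7, 0.1, 0.0]
opening: 0.999
grip_force: 0.0
```

move_arm(
  commands=[
    [[-0.08, 0.06, -0.5], 0, 1],
    [[0, 0, -0.6], 0, 1],
    [[0, 0, -0.6], 0, 1],
    [[0, 0, -0.6], 0, 1],
    [[0, 0, -0.6], 0, 0.3],
    [[0, 0, -0.5], 0, -0.1],
    [[0, 0, -0.4], 0, -0.3],
    [[0, 0, -0.35], 0, -0.4],
    [[0, 0, -0.2], 0, -0.45],
    [[0, 0, 0], 0, -0.5],
    [[0, 0, 0], 0, -0.5],
  ],
)

```text
t: 4.82
eef_pos: [527.5, 200.9, 322.6]
tcp_rot: [3.141, 0.0, 1.838]
ft_force: [0.1, -0.3, 0.7]
opening: 0.567
grip_force: 0.0
```

```bash
python3 - <<'E'
from h import *
p=read_camera("side");c=np.array(search_frame("frame",p)[0]["at"],int);print(c,env.state()["eef_pos"])
im=p["image"][190:400,170:370,::-1];cv2.imwrite("pics/s2.png",np.clip(cv2.resize(im,None,fx=2.8,fy=2.8,interpolation=cv2.INTER_CUBIC)*1.3,0,255).astype(np.uint8))
E
```

```text
[244 341] [527.39615523 201.13403472 323.03453154]
```

View pics/s2.png

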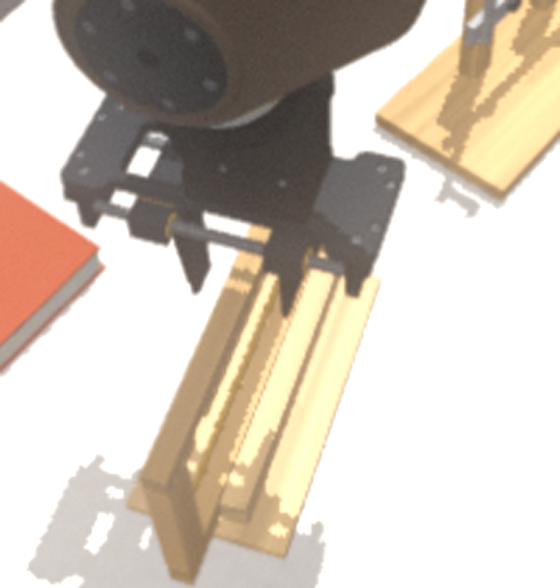

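The fingers (tips near 195,290 and 287,310 in the crop) straddle the top rail evenly. Closing.

move_arm(
  commands=[
    [[0, 0, 0], 0, -0.6],
    [[0, 0, 0], 0, -0.65],
    [[0, 0, 0], 0, -0.7],
    [[0, 0, 0], 0, -0.75],
    [[0, 0, 0], 0, -0.8],
    [[0, 0, 0], 0, -1],
    [[0, 0, 0], 0, -1],
    [[0, 0, 0], 0, -1],
    [[0, 0, 0], 0, -1],
    [[0, 0, 0], 0, -1],
  ],
)

```text
t: 5.75
eef_pos: [527.2, 201.3, 322.4]
tcp_rot: [3.141, -0.0, 1.838]
ft_force: [-1.6, 0.3, 3.9]
opening: 0.166
grip_force: 29.9
```

move_arm(
  commands=[
    [[0, 0, 0.15], 0, -1],
    [[0, 0, 0.2], 0, -1],
    [[0, 0, 0.3], 0, -1],
    [[0, 0, 0.4], 0, -1],
    [[0, 0, 0.5], 0, -1],
    [[0, 0, 0.6], 0, -1],
    [[0, 0, 0.6], 0, -1],
    [[0, 0, 0.6], 0, -1],
    [[0, 0, 0.6], 0, -1],
    [[0, 0, 0.6], 0, -1],
    [[0, 0, 0.5], 0, -1],
    [[0, 0, 0.4], 0, -1],
    [[0, 0, 0.3], 0, -1],
    [[0, 0, 0], 0, -1],
    [[0, 0, 0], 0, -1],
  ],
)

```text
t: 7.0
eef_pos: [527.0, 201.2, 494.9]
tcp_rot: [3.141, -0.0, 1.838]
ft_force: [0.1, 0.1, -2.7]
opening: 0.167
grip_force: 29.9
```

move_arm(
  commands=[
    [[-0.1, -0.37, 0], -0.14, -1],
    [[-0.2, -0.73, 0], -0.28, -1],
    [[-0.2, -0.73, 0], -0.28, -1],
    [[-0.2, -0.73, 0], -0.28, -1],
    [[-0.2, -0.73, 0], -0.28, -1],
    [[-0.2, -0.73, 0], -0.28, -1],
    [[-0.2, -0.73, 0], -0.28, -1],
    [[-0.2, -0.73, 0], -0.28, -1],
    [[-0.2, -0.73, 0], -0.28, -1],
    [[-0.2, -0.73, 0], -0.28, -1],
    [[-0.2, -0.73, 0], -0.28, -1],
    [[-0.2, -0.73, 0], -0.28, -1],
    [[-0.2, -0.73, 0], -0.28, -1],
    [[-0.2, -0.73, 0], -0.28, -1],
    [[-0.2, -0.73, 0], -0.28, -1],
    [[-0.2, -0.73, 0], -0.28, -1],
    [[-0.2, -0.73, 0], -0.28, -1],
    [[-0.2, -0.73, 0], -0.25, -1],
    [[-0.1, -0.37, 0], -0.12, -1],
    [[0, 0, 0], 0, -1],
  ],
)

```text
t: 8.67
eef_pos: [418.5, -195.0, 494.1]
tcp_rot: [-3.14, -0.0, 1.436]
ft_force: [0.3, -0.0, -2.3]
opening: 0.169
grip_force: 29.9
```

move_arm(
  commands=[
    [[0, 0, -0.3], 0, -1],
    [[0, 0, -0.5], 0, -1],
    [[0, 0, -0.6], 0, -1],
    [[0, 0, -0.6], 0, -1],
    [[0, 0, -0.6], 0, -1],
    [[0, 0, -0.5], 0, -1],
    [[0, 0, -0.3], 0, -1],
    [[0, 0, 0], 0, -1],
    [[0, 0, 0], 0, -1],
    [[0, 0, 0], 0, -1],
  ],
)

```text
t: 9.5
eef_pos: [419.4, -193.0, 393.4]
tcp_rot: [3.141, 0.0, 1.439]
ft_force: [-0.7, -0.4, -1.9]
opening: 0.168
grip_force: 29.9
```

```bash
python3 - <<'E'
from fit import *
from scipy.optimize import minimize
P={n:read_camera(n) for n in("top","side")};s=env.state();print(s["eef_pos"],s["tcp_rot"],s["ft_force"])
out=[]
for n,p in P.items():
    d=cut_out("frame",p); print(n,[(q["at"],q["confidence"],q["region"].sum()) for q in d[:2]])
    im=p["image"].copy()
    c,sn=np.cos(-.132),np.sin(-.132);e=s["eef_pos"]
    X=np.array([[u,v,w] for u in(-8,8) for v in(-140,140) for w in(0,150)],float);X[:,:2]=X[:,:2]@np.array([[c,sn],[-sn,c]])+e[:2];X[:,2]+=e[2]-312.5
    for q in proj(p,X): cv2.circle(im,tuple(np.round(q).astype(int)),1,(255,0,0),-1)
    out.append(cv2.resize(im[190:330,260:460] if n=="top" else im[90:290,280:480],(560,392) if n=="top" else (560,560),interpolation=cv2.INTER_CUBIC))
for n,o in zip(("t3","s3"),out): cv2.imwrite(f"pics/{n}.png",np.clip(o[:,:,::-1]*1.4,0,255).astype(np.uint8))
E
```

```text
[ 419.31698108 -193.13595517  393.51978835] [3.14015131e+00 6.12014496e-04 1.43904504e+00] [-0.22853629 -0.34787216 -2.79939497]
top [([331.2, 293.9], 0.91, np.int64(630)), ([350.2, 254.3], 0.38, np.int64(5103))]
side [([396.9, 187.5], 0.82, np.int64(2419))]
```

View pics/s3.png

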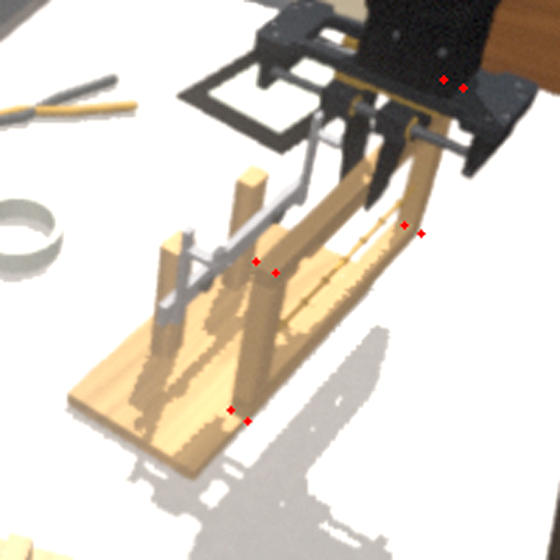

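```bash
cat > ff.py <<'E'
from fit import *
from scipy.optimize import minimize
P={n:read_camera(n) for n in("top","side")};s=env.state();e=s["eef_pos"];print(e,s["ft_force"])
M={};V={}
for n,p in P.items():
    M[n]=cut_out("frame",p)[0]["region"]; V[n]=cv2.erode((p["image"].max(2)>75).astype(np.uint8),np.ones((3,3)))>0
    V[n]|=M[n]
def cost(q,ns):
    r=0
    for n in ns:
        m=frame_px(P[n],q[:3],q[3])&V[n]; r-=(m&M[n]).sum()/(m|M[n]).sum()
    return r
q0=np.array([e[0],e[1],s["tcp_rot"][2]-np.pi/2,e[2]-312.5])
for ns in(("side",),("top","side")):
    r=minimize(cost,q0,args=(ns,),method="Nelder-Mead",options=dict(initial_simplex=q0+np.vstack([np.zeros(4),np.diag([8,8,.05,8])])))
    print(ns,np.round(r.x-q0,3),r.fun,cost(q0,ns))
E
python3 ff.py
```

```text
[ 419.17951179 -193.22560701  393.14573169] [ 0.97047204 -0.51218556 -3.26063095]
('side',) [ 0.87  -0.66   0.012  2.647] -0.875443437130469 -0.8427601809954751
('top', 'side') [ 0.745 -1.471  0.008 -0.111] -1.8457298679875633 -1.8188795839805496
```

View pics/t3.png

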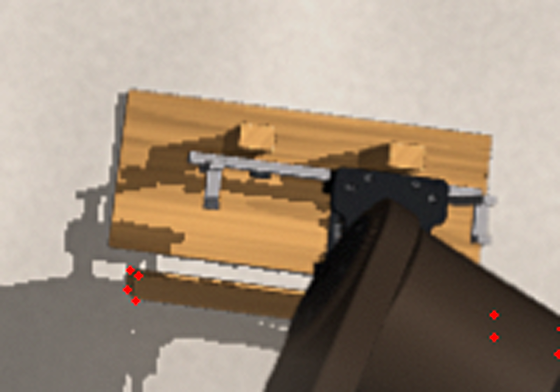

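move_arm(
  commands=[
    [[0.2, -0.03, 0], 0, -1],
    [[0.3, -0.04, 0], 0, -1],
    [[0.35, -0.05, 0], 0, -1],
    [[0.35, -0.05, 0], 0, -1],
    [[0.35, -0.05, 0], 0, -1],
    [[0.35, -0.05, 0], 0, -1],
    [[0.3, -0.04, 0], 0, -1],
    [[0.28, -0.05, 0], 0, -1],
    [[0, 0, 0], 0, -1],
    [[0, 0, -0.2], 0, -1],
    [[0, 0, -0.2], 0, -1],
    [[0, 0, -0.2], 0, -1],
    [[0, 0, -0.1], 0, -1],
    [[0, 0, 0], 0, -1],
    [[0, 0, 0], 0, -1],
    [[0, 0, 0], 0, -1],
  ],
)

```text
t: 11.23
eef_pos: [493.6, -204.1, 371.9]
tcp_rot: [3.141, 0.0, 1.439]
ft_force: [0.7, -0.1, -3.0]
opening: 0.168
grip_force: 29.9
```

```bash
python3 - <<'E'
from h import *
P={n:read_camera(n) for n in("top","side")};s=env.state();print(s["eef_pos"],s["tcp_rot"],s["ft_force"],s["moment"])
t=cv2.resize(P["top"]["image"][225:285,290:360],None,fx=5.6,fy=5.6,interpolation=cv2.INTER_CUBIC)
d=cv2.resize(P["side"]["image"][110:225,325:440],None,fx=5,fy=5,interpolation=cv2.INTER_CUBIC)
o=np.zeros((600,800,3),np.uint8);o[:336,:392]=t[:336,:392];o[:575,392:]=d[:575,:408]
cv2.imwrite("pics/c4.png",np.clip(o[:,:,::-1]*1.4,0,255).astype(np.uint8))
E
```

```text
[ 493.60918333 -204.07706978  372.0194964 ] [3.14106947e+00 1.77209766e-04 1.43873668e+00] [ 0.6794133  -0.42103809 -2.34871345] [-0.05665341 -0.10896636  0.01264966]
```

View pics/c4.png

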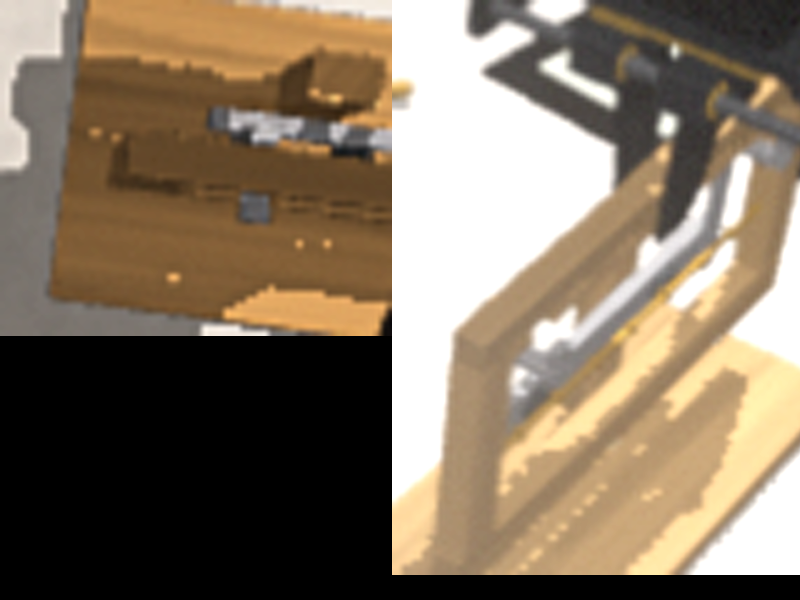

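```bash
python3 - <<'E'
from h import *
p=read_camera("top")
g=lambda u,v:(290+(u-2.3)/5.6,225+(v-2.3)/5.6)
a=atz(p,g(119,138),209.5);b=atz(p,g(255,208),181);b2=atz(p,g(255,208),178)
ey=np.array([.132,.991,0]);ex=np.array([.991,-.132,0]);print(a,b,(a-b)@ey,(a-b2)@ey,(a-b)@ex)
E
```

```text
[518.43844098 -60.86585933 209.5       ] [ 495.04267923 -109.073963    181.        ] 50.862471292317174 51.12938227900748 16.821730207971815
```

move_arm(
  commands=[
    [[0, 0, -0.1], 0, -1],
    [[0, 0, -0.1], 0, -1],
    [[0, 0, -0.05], 0, -1],
    [[0, 0, 0], 0, -1],
  ],
)

```text
t: 11.72
eef_pos: [493.6, -204.0, 363.8]
tcp_rot: [-3.141, -0.0, 1.439]
ft_force: [-0.2, 0.7, -3.2]
opening: 0.163
grip_force: 29.9
```

move_arm(
  commands=[
    [[0, 0, -0.05], 0, -1],
    [[0, 0, -0.05], 0, -1],
    [[0, 0, -0.05], 0, -1],
    [[0, 0, 0], 0, -1],
  ],
)

```text
t: 12.05
eef_pos: [493.6, -204.0, 359.5]
tcp_rot: [-3.141, -0.0, 1.439]
ft_force: [1.1, 0.0, -2.6]
opening: 0.166
grip_force: 29.9
```

move_arm(
  commands=[
    [[0, 0, -0.03], 0, -1],
    [[0, 0, -0.03], 0, -1],
    [[0, 0, 0], 0, -1],
  ],
)

```text
t: 12.3
eef_pos: [493.6, -204.0, 357.8]
tcp_rot: [-3.142, -0.0, 1.439]
ft_force: [0.2, 0.3, -2.0]
opening: 0.165
grip_force: 29.9
```

move_arm(
  commands=[
    [[0, 0, -0.03], 0, -1],
    [[0, 0, -0.03], 0, -1],
    [[0, 0, 0], 0, -1],
  ],
)

```text
t: 12.55
eef_pos: [493.6, -204.0, 356.0]
tcp_rot: [-3.142, -0.0, 1.439]
ft_force: [1.1, -0.2, -2.3]
opening: 0.163
grip_force: 29.9
```

move_arm(
  commands=[
    [[0, 0, -0.03], 0, -1],
    [[0, 0, 0], 0, -1],
  ],
)

```text
t: 12.72
eef_pos: [493.6, -204.1, 355.2]
tcp_rot: [3.141, 0.0, 1.439]
ft_force: [-0.2, 0.2, -3.2]
opening: 0.166
grip_force: 29.9
```

move_arm(
  commands=[
    [[0, 0, -0.03], 0, -1],
    [[0, 0, 0], 0, -1],
  ],
)

```text
t: 12.88
eef_pos: [493.6, -204.1, 354.3]
tcp_rot: [3.141, 0.0, 1.439]
ft_force: [-0.0, -0.7, -2.5]
opening: 0.166
grip_force: 29.9
```

move_arm(
  commands=[
    [[0, 0, -0.03], 0, -1],
    [[0, 0, 0], 0, -1],
  ],
)

```text
t: 13.05
eef_pos: [493.6, -204.1, 353.4]
tcp_rot: [3.141, 0.0, 1.439]
ft_force: [0.2, -1.8, -3.0]
opening: 0.167
grip_force: 29.9
```

move_arm(
  commands=[
    [[0, 0, -0.03], 0, -1],
    [[0, 0, 0], 0, -1],
  ],
)

```text
t: 13.22
eef_pos: [493.6, -204.1, 352.4]
tcp_rot: [3.142, 0.0, 1.439]
ft_force: [0.3, -1.4, -2.4]
opening: 0.163
grip_force: 29.9
```

move_arm(
  commands=[
    [[0, 0, -0.03], 0, -1],
    [[0, 0, 0], 0, -1],
  ],
)

```text
t: 13.38
eef_pos: [493.6, -204.1, 351.6]
tcp_rot: [3.142, 0.0, 1.439]
ft_force: [0.5, -1.1, -3.8]
opening: 0.164
grip_force: 29.9
```

move_arm(
  commands=[
    [[0, 0, -0.03], 0, -1],
    [[0, 0, 0], 0, -1],
  ],
)

```text
t: 13.55
eef_pos: [493.6, -204.1, 350.6]
tcp_rot: [3.142, 0.0, 1.439]
ft_force: [-0.3, -1.3, -4.5]
opening: 0.169
grip_force: 29.9
```

move_arm(
  commands=[
    [[0, 0, -0.03], 0, -1],
    [[0, 0, 0], 0, -1],
  ],
)

```text
t: 13.72
eef_pos: [493.6, -204.1, 349.8]
tcp_rot: [3.141, 0.0, 1.439]
ft_force: [1.2, -1.5, -3.3]
opening: 0.168
grip_force: 29.9
```

move_arm(
  commands=[
    [[0, 0, -0.03], 0, -1],
    [[0, 0, 0], 0, -1],
  ],
)

```text
t: 13.88
eef_pos: [493.6, -204.1, 348.9]
tcp_rot: [3.141, 0.0, 1.439]
ft_force: [0.3, -2.0, -3.3]
opening: 0.17
grip_force: 29.9
```

move_arm(
  commands=[
    [[-0.006, -0.05, 0], 0, -1],
    [[0, 0, 0], 0, -1],
    [[0, 0, 0], 0, -1],
  ],
)

```text
t: 14.13
eef_pos: [493.4, -205.5, 348.9]
tcp_rot: [-3.141, -0.0, 1.439]
ft_force: [0.0, 0.3, -2.5]
opening: 0.169
grip_force: 29.9
```

move_arm(
  commands=[
    [[0, 0, -0.03], 0, -1],
    [[0, 0, 0], 0, -1],
  ],
)

```text
t: 14.3
eef_pos: [493.4, -205.5, 347.9]
tcp_rot: [-3.141, -0.0, 1.439]
ft_force: [0.1, 0.5, -3.0]
opening: 0.168
grip_force: 29.9
```

move_arm(
  commands=[
    [[0, 0, -0.03], 0, -1],
    [[0, 0, 0], 0, -1],
  ],
)

```text
t: 14.47
eef_pos: [493.4, -205.4, 347.6]
tcp_rot: [3.141, 0.0, 1.439]
ft_force: [-2.5, 0.3, 4.1]
opening: 0.166
grip_force: 30.0
```

```bash
python3 - <<'E'
from h import *
for i in range(3):
    read_camera("side");s=env.state();print(np.round(s["eef_pos"],1),np.round(s["tcp_rot"],4),np.round(s["ft_force"],2),np.round(s["moment"],3))
E
```

```text
[ 493.4 -205.5  347.6] [3.1412e+00 1.0000e-04 1.4388e+00] [-3.    0.15  4.12] [0.14  0.325 0.061]
[ 493.4 -205.5  347.6] [3.1412e+00 1.0000e-04 1.4389e+00] [-2.69  2.28  5.27] [ 0.226  0.341 -0.031]
[ 493.4 -205.5  347.6] [3.1412e+00 1.0000e-04 1.4388e+00] [-2.49  0.92  5.76] [ 0.237  0.35  -0.04 ]
```

move_arm(
  commands=[
    [[0, 0, -0.015], 0, -1],
    [[0, 0, 0], 0, -1],
  ],
)

```text
t: 14.78
eef_pos: [493.3, -205.4, 347.6]
tcp_rot: [3.141, 0.0, 1.439]
ft_force: [-4.1, 2.3, 10.8]
opening: 0.166
grip_force: 30.0
```

```bash
python3 - <<'E'
from h import *
for i in range(3):
    read_camera("side");s=env.state();print(np.round(s["eef_pos"],1),np.round(s["tcp_rot"],4),np.round(s["ft_force"],2),np.round(s["moment"],3))
E
```

```text
[ 493.3 -205.5  347.6] [3.1409e+00 3.0000e-04 1.4389e+00] [-4.05  2.58 10.98] [0.339 0.623 0.035]
[ 493.3 -205.4  347.6] [3.1409e+00 2.0000e-04 1.4389e+00] [-3.91  2.76 10.91] [ 0.363  0.596 -0.024]
[ 493.3 -205.4  347.6] [3.1409e+00 2.0000e-04 1.4388e+00] [-3.43  1.99 10.4 ] [ 0.362  0.655 -0.053]
```

move_arm(
  commands=[
    [[0, 0, 0.012], 0, -1],
    [[0, 0, 0], 0, -1],
    [[0, 0, 0], 0, -0.66],
    [[0, 0, 0], 0, -0.62],
    [[0, 0, 0], 0, -0.55],
    [[0, 0, 0], 0, -0.45],
    [[0, 0, 0], 0, -0.35],
    [[0, 0, 0], 0, -0.3],
    [[0, 0, 0], 0, -0.3],
    [[0, 0, 0], 0, -0.3],
  ],
)

```text
t: 15.77
eef_pos: [493.5, -205.6, 347.0]
tcp_rot: [3.142, -0.0, 1.439]
ft_force: [0.5, -0.6, -0.0]
opening: 0.35
grip_force: 0.0
```

```bash
sed -i 's/e\[2\]-312.5/35./' ff.py; python3 ff.py
```

```text
[ 493.44742015 -205.53629579  347.04201002] [-0.28290426 -0.04853652  0.42924302]
('side',) [0.094 0.013 0.001 0.147] -0.878133102852204 -0.8719381177481736
('top', 'side') [ 1.444e+00  5.420e-01  1.000e-03 -2.460e-01] -1.84086390617178 -1.8107136279522553
```

Forces are zero and the frame stands at underside z = 35 as expected: hung, level. Lifting away.

move_arm(
  commands=[
    [[0, 0, 0.1], 0, -0.3],
    [[0, 0, 0.2], 0, -0.3],
    [[0, 0, 0.3], 0, -0.3],
    [[0, 0, 0.5], 0, -0.3],
    [[0, 0, 0.8], 0, -0.3],
    [[0, 0, 1], 0, -0.3],
    [[0, 0, 1], 0, -0.3],
    [[0, 0, 0.6], 0, -0.3],
    [[0, 0, 0], 0, -0.3],
    [[0, 0, 0], 0, -0.3],
    [[0, 0, 0], 0, -0.3],
  ],
)

```text
t: 16.88
eef_pos: [493.2, -205.4, 481.7]
tcp_rot: [-3.141, -0.0, 1.439]
ft_force: [0.2, 0.4, -0.1]
opening: 0.348
grip_force: 0.0
```

```bash
sed -i 's/^q0=.*/q0=np.array([494,-205.5,-.132,35.])/' ff.py; cat >> ff.py <<'E'
o=cv2.resize(P["side"]["image"][90:270,290:450],None,fx=3.3,fy=3.3,interpolation=cv2.INTER_CUBIC);cv2.imwrite("pics/end.png",np.clip(o[:,:,::-1]*1.4,0,255).astype(np.uint8))
E
python3 ff.py
```

```text
[ 493.37363276 -205.51106731  481.16851803] [-0.01392962  0.74183876  0.51741544]
('side',) [-0.581  2.046  0.008  1.729] -0.9077653441844693 -0.8952509262377905
('top', 'side') [ 0.849 -0.298  0.003 -2.823] -1.8859944976054923 -1.876732407719272
```

View pics/end.png

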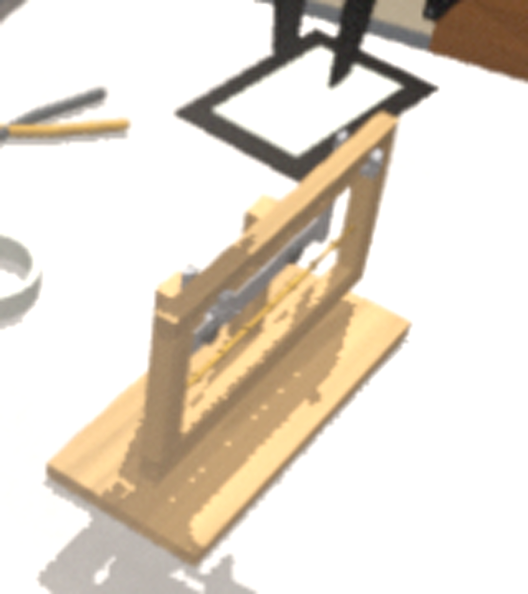

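The frame hangs level on both hooks. The tips show in front of the rail at (375,160) and about (205,335), and the gripper is clear above.

```bash
python3 -c "
from cell import env
print(env.job_done())"
```

```text
the job is handed in; nothing more can be done
None
```

The frame is out of the rack and hangs level with both hooks home in its notches; contact came at the fully-home height, it bore on both hooks before release, and contact forces stayed around 14 N. I handed the job in at about 17 s, and the thread cone, tape roll and book were not touched.

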